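# Scrape the broken ceramic off the sorting tray and shut its trough

### The arm

A 7-joint arm with a two-finger parallel gripper is mounted at the origin on a cart in front of the work surface, level with it; the furniture and walls round the work are solid. World frame = base frame: x ahead of the robot, y to its left, z up, the work surface at z = 0. Lengths are in m, angles in rad, forces in N, time in s.
With the tool pointing down it reaches from about 0.4 to 0.85 m from the base axis. Payload 4.5 kg.
Tool frame: the origin (TCP) lies where the fingers leave the gripper's body, on its centre line; the fingertips stand 64 mm ahead of it and the grasp point (between the pads) lies 45 mm ahead of it; z points along the fingers, y is the line along which they close (so a half turn about z gives the same grasp; the last joint's range is limited). The gripper opens to 88 mm and grips with 3 to 60 N. Pads are 18 mm wide; open, the fingers measure 123 mm over their backs; the gripper's body (75 mm by 187 mm) begins 45 mm behind the grasp point.
Start: joints at [1.271, 0.689, -0.195, 1.565, 0.157, 0.902, -0.215], TCP at [0.205, -0.591, 0.303] pointing down, gripper open.
Joint ranges: [-3.01, 3.01], [-0.46, 2.08], [-1.47, 1.51], [0.13, 2.56], [-1, 4.14], [0.04, 2.09], [-2.66, 2.66]. Speed limits (rad/s): [2.57, 2.57, 3.14, 3.14, 3.14, 3.14, 3.14].

### API

Orientations are given as a unit quaternion [x, y, z, w].
In Python, from plant import r gives the robot as it stands.
- The arm moves only by the tool play_rows, never from a script. Its arguments are lists of equal length, an entry for each row: "translation": the shift along the tool's x, y, z in m, a list of three; "delta_rot": the turn, a rotation vector about the tool's x, y, z in degrees, a list of three; "grip": the opening, from -1 (shut) to 1 (fully open). In form: {"translation": [[x, y, z], ...], "delta_rot": [[rx, ry, rz], ...], "grip": [grip, ...]}. A call has 1 to 20 rows; each row shifts and turns the commanded pose from where the row before left it, along the tool's axes as they then stand; what a row does not reach is not made up. A row lasts 1/8 s, in which the tool goes at most 62.5 mm and 10.7 degrees, less where a joint would pass 70% of its speed; a pose out of reach is approached as far as the arm can. A call with a gripper value outside its range is refused whole. The fingers move at their own pace and stop on an object; "squeeze" is the grip in N (left out, the last holds). Time passes only in rows, so rows that do not move let the fingers close. It gives the time, the measured TCP pose, the force, the opening and the grip force at its end, in the units of the state.
- r.get_state(): the state, without advancing time (a new reading comes with each control period).
- r.snapshot(name): name is "scene" or "top" or "wrist"; returns the picture (480x640x3 uint8, blue, green, red); there is no depth.
- r.get_calibration(name): a dict with "intrinsics" (3x3 intrinsics, pixels), "eye" and "rotation" of the camera in the world. Camera axes: x right, y up, looking along -z (the intrinsics and any distortion apply to the point x, -y, -z); pixel columns grow to the right and rows downward; lengths in m; the calibration is good to about 2 mm. A picture is of the moment at which its call begins: read the wrist's pose just before it. get_calibration takes no time and is no camera call; for the wrist camera it gives the pose at the moment of the call.
- r.finish_job(): hands the job in; it is judged then, once.
Trained networks look in the newest picture that a camera, given by its name, has taken for a name from the list of things; names that differ only in an ending like _2 or _b are one class to them, and where a whole thing is asked for, a point or a joint stands for the part that bears it (a point fixed in the world has none). Each returns a list of dicts, best first, with "confidence" (0 to 1); they miss things now and then, are a little off and sometimes report something else, mostly with a low value. They report only what shows in the picture. A call takes as long as a camera call. They do not tell look-alikes from the thing itself.
- r.look_for(camera, target): "point" ([x, y, z] in m, in world coordinates, good to about 4 mm: the middle of the surface that is visible of it).
- r.silhouettes(camera, target): "pixels" (480x640 bool, what is visible of it).
The state is a dict: "clock": time; "q": joint angles; "qd": joint speeds; "joint_torque": joint torques, N m; "tool_pos": TCP position; "eef_rot": TCP orientation; "contact_force": force on the tool from outside, world axes, zero at the start; "moment": the same for the moment, N m; "opening": opening from 0.0 (shut) to 1.0 (fully open); "finger_force": force on a finger pad.
Only numpy, scipy, OpenCV 4.12 (cv2) and the standard library are available. Lean on these libraries where they do the work, as an engineer would, in place of code of your own. Each camera call takes 0.05 s, during which the arm holds its last target. There are 200 camera calls.

### The job

A ceramic tile has broken on the sorting tray and the shards are sharp: take the orange scraper block and, holding it, wipe all six shards off the steel plate over its open edge into the trough, never touching a shard with the fingers. Then shut the trough's clear cover fully so that nothing can spill, and leave the scraper standing upright on the bench. Leave the crucibles, beaker, dish and vial where they are.

Things in the scene. Friction and masses are not known exactly. Their poses are not given: they have to be found in the camera images.
- tray: sorting tray, fixed, 182 (x) x 278 mm (y): dark steel plate with a trough at its -y end. Origin: on the bench (z = 0) under the plate's centre; z up; yaw within 0.3 rad of the world's axes. Plate x -85 to 85, y -105 to 105 mm, top 26 mm above the bench. Rims 6 mm thick stand at x = -85, x = 85 and y = 105, tops 38 mm above the bench; none at y = -105
- plate_edge (a point): middle of the plate's open edge, level with its top, where the plate drops into the trough
- trough (a point): centre of the trough's floor, 6 mm above the bench. The trough is 170 mm long (tray x) and 56 mm wide (tray y -105 to -161); its outer wall is 6 mm thick (y -161 to -167), its outer and end walls 38 mm high
- cover (a joint): clear trough cover, blue bar along its free edge, blue thumb tab 46 mm wide amid it. 0 = shut (level over the trough), 1.57 = upright, up to 2.1 = leaning back away from the plate; starts at 1.75 to 2.05. The hinge is stiff: the cover stays where it is left and does not fall shut; about 1 N at its edge turns it. Push it over from its outer side, then press it down until it reads 0
- cover_hinge (a point): middle of the cover's hinge line (along tray x), on the outer wall: tray y -164, z 40 mm. The cover is 182 mm long, 3 mm thick, and reaches 63 mm from the hinge to its edge, 76 mm to the tip of the tab
- cover_edge (a point): middle of the cover's free edge, 64 mm from the hinge; moves with the cover
- scraper: orange scraper block, black rubber sole, about 160 g. Origin: centre of its underside; z up; its wiping edges run along its x. Sole 100 (x) x 34 (y) x 15 mm high; on it an upright grip rib, 86 (x) x 18 mm (y), from 15 to 54 mm above the underside: pinch it from above across y, some 40 mm above the underside. Starts standing on the bench left of the tray, its x within 0.5 rad of the world's x
- shard_1: off-white ceramic shard, flat and sharp, about 24 to 30 mm across and 7 mm thick, 12 g; origin at its middle; the six shards start flat on the plate, centres at tray y from -88 to 30 mm; the end of the plate by the rim at y = 105 starts clear
- shard_2: ceramic shard like shard_1, 8 mm thick
- shard_3: ceramic shard like shard_1, 7 mm thick
- shard_4: ceramic shard like shard_1, 8 mm thick
- shard_5: ceramic shard like shard_1, 7 mm thick
- shard_6: ceramic shard like shard_1, 8 mm thick
- crucible_1: bystander, to be left alone: small off-white ceramic crucible, an open tapered cup 34 mm across and 36 mm high; origin at the centre of its underside
- crucible_2: bystander, to be left alone: a second off-white crucible, the same as crucible_1; origin at the centre of its underside
- beaker: bystander, to be left alone: open glass beaker, 56 x 60 mm and 70 mm high; origin at the centre of its underside
- petri_dish: bystander, to be left alone: round glass dish with lid, 60 mm across and 16 mm high; origin at the centre of its underside
- vial: bystander, to be left alone: upright vial with a white cap, 30 mm across and 76 mm high; origin at the centre of its underside
Mind the look-alikes: they are no part of the job. Several things have the shape of the scraper; the one meant has the colours described above.

How it is judged:
On the way, in this order (a step that is already met when the one before it is completed fails the run):
1. the scraper is held in the fingers and lifted off the bench (contact force between the fingers and scraper above 1 N and height (world z) of scraper above 0.02 m), for 0.2 s.
2. all six shards lie in the trough, the scraper still held (y of shard_1 in the frame of tray between -0.164 and -0.104 m and x of shard_1 in the frame of tray between -0.087 and 0.087 m and z of each of shard_1, shard_2, shard_3, shard_4, shard_5, shard_6 in the frame of tray below 0.032 m and y of shard_2 in the frame of tray between -0.164 and -0.104 m and x of shard_2 in the frame of tray between -0.087 and 0.087 m and y of shard_3 in the frame of tray between -0.164 and -0.104 m and x of shard_3 in the frame of tray between -0.087 and 0.087 m and y of shard_4 in the frame of tray between -0.164 and -0.104 m and x of shard_4 in the frame of tray between -0.087 and 0.087 m and y of shard_5 in the frame of tray between -0.164 and -0.104 m and x of shard_5 in the frame of tray between -0.087 and 0.087 m and y of shard_6 in the frame of tray between -0.164 and -0.104 m and x of shard_6 in the frame of tray between -0.087 and 0.087 m and contact force between the fingers and scraper above 1 N), for 0.2 s.
3. the cover is shut over the trough (value of joint cover below 0.1 rad), for 0.2 s.
At the end, for the whole second after the job is handed in: all six shards lie within the trough's walls (centres past the plate's edge, at most 32 mm above the bench), the cover is shut to within 0.1 rad (6 mm at its edge), and the scraper stands released, at rest and upright (within 0.1 rad), its underside within 5 mm of the bench top (y of shard_1 in the frame of tray between -0.164 and -0.104 m and x of shard_1 in the frame of tray between -0.087 and 0.087 m and z of each of shard_1, shard_2, shard_3, shard_4, shard_5, shard_6 in the frame of tray below 0.032 m and y of shard_2 in the frame of tray between -0.164 and -0.104 m and x of shard_2 in the frame of tray between -0.087 and 0.087 m and y of shard_3 in the frame of tray between -0.164 and -0.104 m and x of shard_3 in the frame of tray between -0.087 and 0.087 m and y of shard_4 in the frame of tray between -0.164 and -0.104 m and x of shard_4 in the frame of tray between -0.087 and 0.087 m and y of shard_5 in the frame of tray between -0.164 and -0.104 m and x of shard_5 in the frame of tray between -0.087 and 0.087 m and y of shard_6 in the frame of tray between -0.164 and -0.104 m and x of shard_6 in the frame of tray between -0.087 and 0.087 m and value of joint cover below 0.1 rad and height (world z) of scraper below 0.005 m and angle between scraper's own z axis and vertical below 0.1 rad and linear speed of scraper below 0.02 m/s); the robot touches nothing.
It fails at once if a finger touches a shard with more than 1 N (contact force between the fingers and shard_1 above 1 N or contact force between the fingers and shard_2 above 1 N or contact force between the fingers and shard_3 above 1 N or contact force between the fingers and shard_4 above 1 N or contact force between the fingers and shard_5 above 1 N or contact force between the fingers and shard_6 above 1 N).
It fails at once if a crucible, the beaker, the dish or the vial is moved more than 30 mm (distance of any of crucible_1, crucible_2, beaker, petri_dish, vial from where it was at the start of the episode above 0.03 m).
It also fails if it takes over 64 s, if anything falls off the work surface, if the arm or the gripper's body presses on something with over 40 N, if the wrist force passes 120 N, or if a joint passes its speed limit or range.

## Working session

There is one attempt and no reset: what is moved stays moved. The work goes in short steps, Python scripts to look and compute and a tool call to move; the robot and the scene stay as the last step left them, time stands still between calls to the robot, and variables do not carry over. Pictures are saved under pics/ and viewed, at most 10 in all, crops included, and the job is handed in when it is done.

Besides the shell and the picture viewer there is one more tool, called after "Request:" by a JSON object that holds its "op" and its "data", one argument or row to a line. play_rows: Moves the arm, as the interface text tells. Its arguments: {"type":"object","properties":{"translation":{"type":"array","items":{"type":"array","items":{"type":"number"}}},"delta_rot":{"type":"array","items":{"type":"array","items":{"type":"number"}}},"grip":{"type":"array","items":{"type":"number"}},"squeeze":{"type":"number"}},"required":["translation","delta_rot","grip"]}

```bash
mkdir -p pics; ls; cat > h.py <<'E'
import numpy as np, cv2
from plant import r
from scipy.spatial.transform import Rotation as R
def proj(c,P):
    k=r.get_calibration(c); K=np.array(k["intrinsics"]);Rm=np.array(k["rotation"]);e=np.array(k["eye"])
    p=(np.atleast_2d(P)-e)@Rm; p=p*[1,-1,-1]; u=p@K.T
    return u[:,:2]/u[:,2:]
def ray(c,uv,z):
    k=r.get_calibration(c); K=np.array(k["intrinsics"]);Rm=np.array(k["rotation"]);e=np.array(k["eye"])
    uv=np.atleast_2d(uv); d=np.c_[uv,np.ones(len(uv))]@np.linalg.inv(K).T*[1,-1,-1]@Rm.T
    return e+d*((z-e[2])/d[:,2])[:,None]
E
python3 - <<'E'
from h import *
s=r.get_state(); print(s)
for c in("scene","top"):
    cv2.imwrite(f"pics/{c}0.png",r.snapshot(c)); k=r.get_calibration(c); print(c,k)
    for t in("tray","plate_edge","trough","cover_edge","cover_hinge","scraper","shard_1","crucible_1","beaker","petri_dish","vial"):
        print(t,[(np.round(d["point"],3).tolist(),round(d["confidence"],2),proj(c,d["point"])[0].round().tolist()) for d in r.look_for(c,t)])
E
```

```text
pics
{'clock': 0.0, 'q': array([ 1.27080274,  0.68999619, -0.19450239,  1.56635199,  0.15734235,
        0.90252155, -0.21507738]), 'qd': array([-6.69615999e-05, -3.69639425e-03, -9.09505593e-04, -3.55126369e-04,
        6.64495444e-04,  9.00213809e-04, -1.47813730e-04]), 'joint_torque': array([ 1.66017999e-04, -5.27568305e+01, -1.26660537e+00, -1.53429508e+01,
       -5.25419740e-02,  6.42418177e-03,  1.45852537e-04]), 'tool_pos': array([ 0.20454227, -0.59002644,  0.30189992]), 'eef_rot': array([ 9.86094179e-01,  1.66184791e-01, -2.43888646e-04, -9.08586228e-04]), 'contact_force': array([ 0.36216889, -0.08640125, -0.44193202]), 'moment': array([ 0.00534926,  0.04510338, -0.00254624]), 'finger_force': 0.0, 'opening': 1.0012910321151907}
scene {'intrinsics': array([[609.11354888,   0.        , 324.957696  ],
       [  0.        , 609.11354888, 236.45732513],
       [  0.        ,   0.        ,   1.        ]]), 'eye': array([0.12732977, 0.84755845, 0.73712286]), 'rotation': array([-0.11265598,  0.45591553,  0.85693279, -0.21240492])}Traceback (most recent call last):
  File "<stdin>", line 6, in <module>
  File "h.py", line 6, in proj
    p=(np.atleast_2d(P)-e)@Rm; p=p*[1,-1,-1]; u=p@K.T
      ~~~~~~~~~~~~~~~~~~~~^~~
ValueError: matmul: Input operand 1 has a mismatch in its core dimension 0, with gufunc signature (n?,k),(k,m?)->(n?,m?) (size 4 is different from 3)
```

View pics/scene0.png

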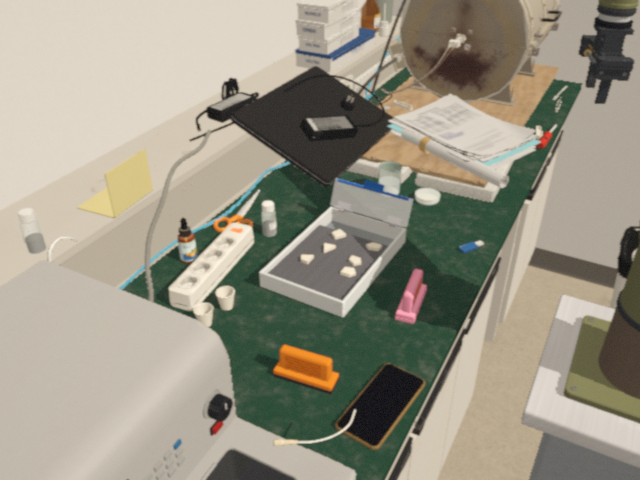

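The scene view shows the tray around (335,260) with the cover leaning back at (370,205). An orange block stands at (307,368) and a pink look-alike at (411,297). The calibration gives rotation as a quaternion, so I'll fix the helper for that.

```bash
sed -i 's/Rm=np.array(k\["rotation"\])/Rm=R.from_quat(k["rotation"]).as_matrix()/' h.py
python3 - <<'E'
from h import *
for c in("scene","top"):
    im=r.snapshot(c); cv2.imwrite(f"pics/{c}1.png",im); k=r.get_calibration(c); print(c,k["eye"])
    for t in("tray","plate_edge","trough","cover_edge","cover_hinge","scraper","shard_1","crucible_1","beaker","petri_dish","vial"):
        print(t,[(np.round(d["point"],3).tolist(),round(d["confidence"],2),proj(c,d["point"])[0].round().tolist()) for d in r.look_for(c,t)])
E
```

```text
scene [0.12732977 0.84755845 0.73712286]
tray [([0.566, -0.057, 0.024], 0.86, [342.0, 251.0])]
plate_edge [([0.563, -0.058, 0.024], 0.62, [343.0, 252.0])]
trough [([0.57, -0.057, 0.027], 0.58, [340.0, 249.0]), ([0.591, -0.047, 0.034], 0.45, [329.0, 246.0])]
cover_edge [([0.561, -0.191, 0.067], 0.76, [372.0, 203.0])]
cover_hinge [([0.564, -0.056, 0.027], 0.83, [342.0, 251.0]), ([0.559, -0.189, 0.07], 0.4, [372.0, 203.0])]
scraper [([0.469, 0.263, 0.021], 0.85, [306.0, 373.0]), ([0.382, 0.036, 0.023], 0.68, [410.0, 306.0])]
shard_1 [([0.607, 0.012, 0.038], 0.58, [307.0, 258.0]), ([0.598, -0.095, 0.038], 0.5, [336.0, 232.0]), ([0.596, -0.044, 0.035], 0.48, [326.0, 246.0]), ([0.513, -0.092, 0.035], 0.48, [373.0, 245.0])]
crucible_1 [([0.695, 0.231, 0.025], 0.83, [203.0, 315.0]), ([0.688, 0.176, 0.031], 0.55, [224.0, 296.0])]
beaker [([0.591, -0.345, 0.052], 0.59, [387.0, 176.0])]
petri_dish [([0.496, -0.358, 0.018], 0.82, [426.0, 196.0]), ([0.568, -0.187, 0.074], 0.45, [368.0, 201.0])]
vial [([0.741, -0.061, 0.041], 0.63, [269.0, 221.0])]
top [ 0.39579595 -0.03369981  1.0668431 ]
tray [(
[... 302 characters left out ...]
19.0, 255.0])]
cover_hinge [([0.57, -0.061, 0.023], 0.78, [331.0, 237.0])]
scraper [([0.471, 0.247, 0.037], 0.59, [194.0, 279.0])]
shard_1 [([0.526, -0.032, 0.035], 0.61, [318.0, 255.0]), ([0.513, -0.091, 0.035], 0.6, [344.0, 261.0]), ([0.611, 0.007, 0.036], 0.46, [301.0, 218.0]), ([0.522, 0.002, 0.028], 0.43, [303.0, 257.0]), ([0.587, -0.046, 0.032], 0.38, [324.0, 229.0])]
crucible_1 [([0.698, 0.227, 0.024], 0.67, [208.0, 183.0]), ([0.694, 0.173, 0.021], 0.55, [232.0, 185.0])]
beaker [([0.592, -0.364, 0.038], 0.76, [463.0, 227.0])]
petri_dish [([0.498, -0.367, 0.013], 0.97, [463.0, 269.0])]
vial [([0.739, -0.074, 0.057], 0.74, [337.0, 162.0]), ([0.589, -0.046, 0.032], 0.28, [324.0, 228.0])]
```

View pics/top1.png

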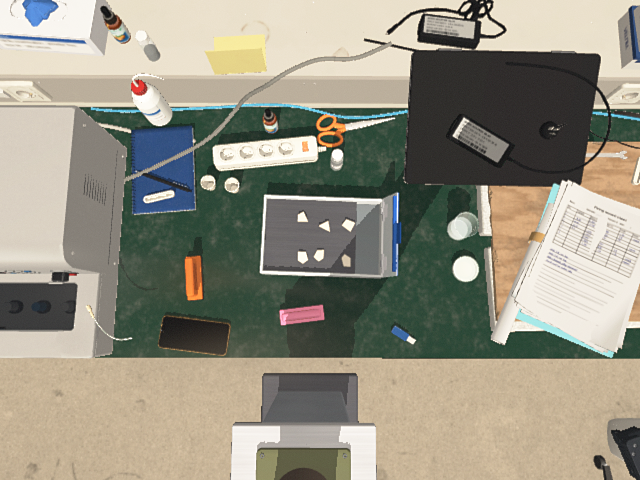

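The top view shows the tray from (262,195) to (400,277), with its open end to the right (-y) and the cover's blue bar at x≈395. Two things have the scraper's shape: the orange block at (194,278) and the pink one at (302,315). Orange matches the description. I'll confirm it in an enlarged crop and measure at the same time.

```bash
python3 - <<'E'
from h import *
a=cv2.imread("pics/scene1.png")[335:400,260:350]; b=cv2.imread("pics/top1.png")[185:285,253:408]
a=cv2.resize(a,(415,300),interpolation=3); b=cv2.resize(b,(775,500),interpolation=3)[:,:]
cv2.imwrite("pics/crop1.png",np.vstack([np.pad(cv2.resize(a,(138,100)),((0,0),(0,775-138),(0,0))),b]) if 0 else np.vstack([np.hstack([cv2.resize(cv2.imread("pics/scene1.png")[335:400,260:350],(277,200),interpolation=3),np.zeros((200,498,3),np.uint8)]),cv2.resize(b,(775,400),interpolation=3)]))
def rect(m,c,z):
    n,l,st,_=cv2.connectedComponentsWithStats(m.astype(np.uint8)); 
    for i in np.argsort(-st[1:,4])[:2]+1:
        p=np.argwhere(l==i)[:,::-1].astype(float)
        w=ray(c,p,z)[:,:2].astype(np.float32); (cx,cy),s,an=cv2.minAreaRect(w*1000)
        print(c,st[i],"c",round(cx,1),round(cy,1),np.round(s,1),round(an,1), cv2.boxPoints(((cx,cy),s,an)).round().tolist())
for c in("top","scene"):
    im=cv2.imread(f"pics/{c}1.png"); hsv=cv2.cvtColor(im,cv2.COLOR_BGR2HSV)
    m=cv2.inRange(hsv,(5,150,120),(20,255,255))>0
    reg=np.zeros(m.shape,bool)
    if c=="top": reg[240:320,170:220]=1
    else: reg[330:400,260:350]=1
    rect(m&reg,c,.054 if c=="top" else .015)
    bl=cv2.inRange(hsv,(100,120,60),(125,255,255))>0
    reg[:]=0
    if c=="top": reg[185:285,370:410]=1
    else: reg[170:230,320:420]=1
    rect(bl&reg,c,.10)
for d in r.silhouettes("top","tray")[:1]: rect(d["pixels"],"top",.038)
for d in r.silhouettes("top","shard_1"):
    p=np.argwhere(d["pixels"])[:,::-1]; print(round(d["confidence"],2),ray("top",p.mean(0),.034)[0].round(3),len(p))
E
```

```text
top [185 256  18  45 714] c 472.0 244.1 [96.9 36.4] 5.6 [[422.0, 257.0], [426.0, 221.0], [522.0, 231.0], [518.0, 267.0]]
top [392 196  10  76 371] c 565.8 -201.1 [ 18.5 164. ] 87.9 [[483.0, -207.0], [647.0, -213.0], [648.0, -195.0], [484.0, -189.0]]
top [398 201   1  11  11] c 625.5 -205.2 [ 0.  22.3] 88.6 [[614.0, -205.0], [637.0, -206.0], [637.0, -206.0], [614.0, -205.0]]
scene [ 273  344   66   47 1907] c 479.2 245.0 [113.9  67.3] 5.5 [[419.0, 273.0], [426.0, 206.0], [539.0, 217.0], [533.0, 284.0]]
scene [339 179  45  14 225] c 591.8 -209.0 [ 34.6 107.3] 89.1 [[538.0, -225.0], [645.0, -227.0], [646.0, -193.0], [538.0, -191.0]]
scene [396 195  12   4  21] c 496.4 -193.5 [23.2  7.7] 0.2 [[485.0, -190.0], [485.0, -197.0], [508.0, -197.0], [508.0, -190.0]]
top [  260   193   141    86 10684] c 572.1 -60.0 [197.2 319.8] 0.2 [[473.0, 100.0], [474.0, -220.0], [671.0, -220.0], [670.0, 100.0]]
0.73 [ 0.57  -0.06   0.034] 10483
0.56 [ 0.526 -0.034  0.034] 85
0.54 [ 0.597 -0.101  0.034] 76
0.52 [ 0.514 -0.095  0.034] 93
0.38 [0.612 0.006 0.034] 57
```

View pics/crop1.png

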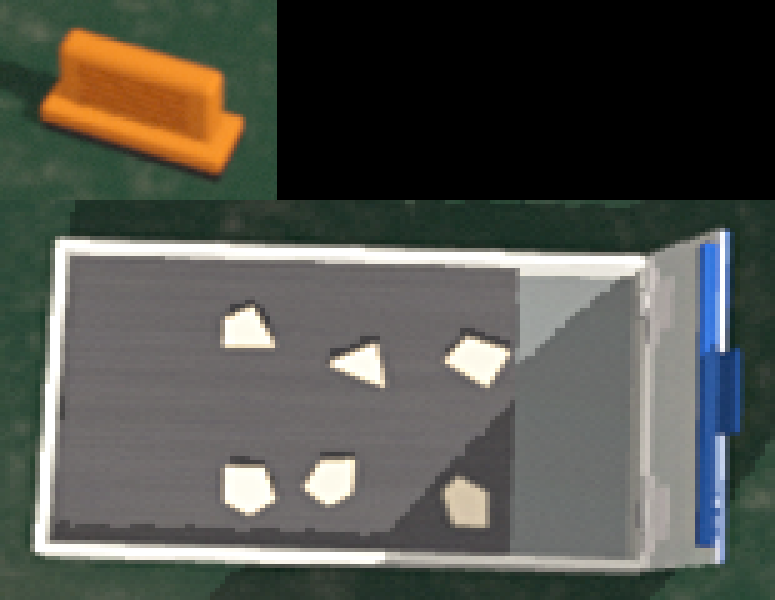

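The crop confirms the target is the orange block with the dark sole edge. The pink block is the decoy. All six shards are visible on the plate. Next I'll fit the tray, shard and scraper poses.

```bash
python3 - <<'E'
from h import *
from scipy.optimize import minimize, least_squares
f=lambda u,v:(253+(u+.5)/5-.5,185+(v-200+.5)/4-.5)
# tray keypoints in top
pts=[((91,111,38),f(56,237)),((91,-167,38),f(651,256)),((85,105,38),f(70,255)),((85,-105,26),f(519,268)),((-85,-105,26),f(511,552)),((-85,105,38),f(50,541)),((-91,-167,38),f(643,570))]
T=np.array([p[0] for p in pts])/1e3; U=np.array([p[1] for p in pts])
def tw(p,T): return T@R.from_euler('z',p[2]).as_matrix().T+[p[0],p[1],0]
s=least_squares(lambda p:(proj("top",tw(p,T))-U).ravel(),[.57,-.04,0],loss='soft_l1')
p=s.x; print("tray",p.round(4),(proj("top",tw(p,T))-U).round(1).tolist())
im=cv2.imread("pics/top1.png"); hsv=cv2.cvtColor(im,cv2.COLOR_BGR2HSV)
C=R.from_euler('z',p[2]).as_matrix()
L=[]
m=np.zeros(im.shape[:2],np.uint8); 
poly=proj("top",tw(p,np.array([(80,100,34),(80,-100,34),(-78,-100,34),(-78,100,34)])/1e3)).astype(np.int32)
cv2.fillConvexPoly(m,poly,1); m&=(im.min(2)>125).astype(np.uint8)
n,l,st,ce=cv2.connectedComponentsWithStats(m)
for i in range(1,n):
    if st[i,4]>15:
        w=ray("top",np.argwhere(l==i)[:,::-1],.033); t=(w-[p[0],p[1],0])@C; print("shard tray mm",(t.mean(0)*1e3).round()[:2],"ext",(t.min(0)*1e3).round()[:2],(t.max(0)*1e3).round()[:2])
# scraper
ims={}
for c,rg in(("top",(240,320,170,220)),("scene",(330,400,260,350))):
    h=cv2.cvtColor(cv2.imread(f"pics/{c}1.png"),cv2.COLOR_BGR2HSV); M=np.zeros(h.shape[:2],bool); a,b,d,e=rg
    M[a:b,d:e]=(cv2.inRange(h,(3,130,60),(22,255,255))>0)[a:b,d:e]; ims[c]=M
def box(x,y,z0,z1): return np.array([(i*x,j*y,k) for i in(-.5,.5) for j in(-.5,.5) for k in(z0,z1)])/1e3
def cost(q,dz=0):
    J=0
    for c,M in ims.items():
        o=np.zeros(M.shape,np.uint8)
        for B in(box(100,34,4,15),box(86,18,15,54)):
            cv2.fillConvexPoly(o,cv2.convexHull((proj(c,tw(q,B)+[0,0,0])*16).round().astype(np.int32)),1,shift=4)
        J+=1-(M&(o>0)).sum()/(M|(o>0)).sum()
    return J
b=minimize(cost,[.472,.25,.1],method="Nelder-Mead",options=dict(initial_simplex=[[.472,.25,.1],[.48,.25,.1],[.472,.258,.1],[.472,.25,.2]]))
print("scraper",b.x.round(4),b.fun)
E
```

```text
tray [ 0.5724 -0.0133 -0.032 ] [[-0.1, 0.4], [0.7, -0.2], [-0.5, -1.5], [-0.1, -0.3], [-0.2, 1.2], [-0.6, 0.2], [1.3, -0.1]]
shard tray mm [41. 21.] ext [32.  8.] [53. 31.]
shard tray mm [ 27. -87.] ext [ 12. -98.] [ 40. -73.]
shard tray mm [ 23. -34.] ext [ 11. -43.] [ 34. -20.]
shard tray mm [-51.  16.] ext [-65.   5.] [-38.  27.]
shard tray mm [-45. -22.] ext [-59. -32.] [-34.  -9.]
shard tray mm [-56. -84.] ext [-68. -93.] [-41. -75.]
scraper [0.4758 0.2532 0.0885] 0.1690537452748988
```

Request:
{"op": "play_rows", "data": {
  "translation": [
    [0.04,-0.04,0],
    [0.04,-0.04,0],
    [0.04,-0.04,0],
    [0.04,-0.04,0],
    [0.04,-0.04,0],
    [0,-0.04,0]
  ],
  "delta_rot": [
    [0,0,6.3],
    [0,0,6.4],
    [0,0,6.4],
    [0,0,0],
    [0,0,0],
    [0,0,0]
  ],
  "grip": [1,1,1,1,1,1]
}}

```text
clock: 2.15
tool_pos: [0.3787, -0.3253, 0.3029]
eef_rot: [1.0, 0.003, 0.002, 0.0]
contact_force: [-0.1, 0.6, 0.5]
opening: 0.999
finger_force: 0.0
```

Request:
{"op": "play_rows", "data": {
  "translation": [
    [0.03,-0.05,0],
    [0.03,-0.05,0],
    [0.03,-0.05,0],
    [0,-0.05,0],
    [0,-0.05,0],
    [0,-0.05,0],
    [0,-0.05,0],
    [0,-0.05,0],
    [0,-0.05,0],
    [0,-0.05,0],
    [0,-0.04,0.02],
    [0,-0.04,0.03],
    [0,0,0],
    [0,0,0]
  ],
  "delta_rot": [
    [0,0,0],
    [0,0,0],
    [0,0,0],
    [0,0,0],
    [0,0,0],
    [0,0,0],
    [0,0,0],
    [0,0,0],
    [0,0,0],
    [0,0,0],
    [0,0,-2.5],
    [0,0,-2.5],
    [0,0,0],
    [0,0,0]
  ],
  "grip": [1,1,1,1,1,1,1,1,1,1,1,1,1,1]
}}

```text
clock: 3.9
tool_pos: [0.463, 0.2517, 0.2529]
eef_rot: [0.999, 0.043, 0.0, 0.001]
contact_force: [-0.1, -0.4, 0.7]
opening: 0.996
finger_force: 0.0
```

```bash
python3 - <<'E'
from h import *
s=r.get_state(); print(s["tool_pos"],R.from_quat(s["eef_rot"]).as_matrix().round(3).tolist())
k=r.get_calibration("wrist"); print(k["eye"]); im=r.snapshot("wrist"); cv2.imwrite("pics/w1.png",im)
for d in r.look_for("wrist","scraper"): print(d["confidence"],d["point"].round(4) if hasattr(d["point"],"round") else d["point"])
# rib top & sole silhouettes predicted
def tw(p,T): return T@R.from_euler('z',p[2]).as_matrix().T+[p[0],p[1],0]
q=[.4758,.2532,.0885]
o=im.copy()
for x,y,z in((100,34,15),(86,18,54)):
    P=np.array([(-x/2,-y/2,z),(x/2,-y/2,z),(x/2,y/2,z),(-x/2,y/2,z)])/1e3
    cv2.polylines(o,[proj("wrist",tw(q,P)).round().astype(np.int32)],True,(255,0,0),1)
cv2.imwrite("pics/w1o.png",o)
E
```

```text
[0.46304503 0.2516696  0.25287053] [[0.996, 0.087, 0.0], [0.087, -0.996, -0.001], [0.0, 0.001, -1.0]]
[0.54604201 0.26003284 0.33539201]
0.96 [0.4826, 0.2556, 0.0509]
0.85 [0.3969, 0.0175, 0.0245]
```

View pics/w1o.png

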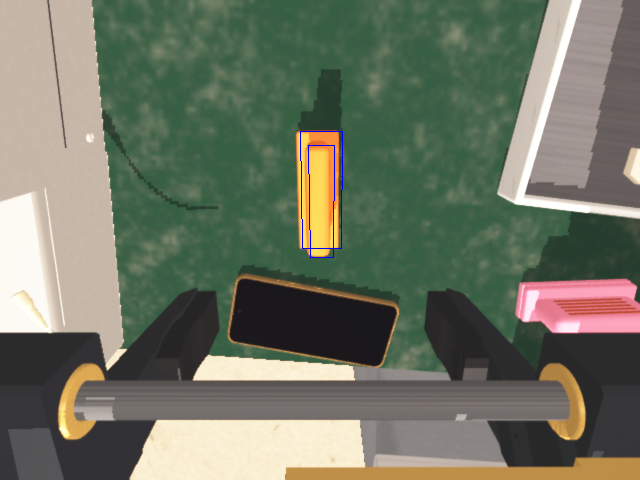

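The overlay of the fitted pose matches the block at (320,190) to about 2 px, and the fit stands at the bench height. I'll grasp now.

Request:
{"op": "play_rows", "data": {
  "translation": [
    [0.013,-0.0015,0.03],
    [0,0,0.04],
    [0,0,0.04],
    [0,0,0.034],
    [0,0,0.02],
    [0,0,0],
    [0,0,0],
    [0,0,0],
    [0,0,0],
    [0,0,0],
    [0,0,0],
    [0,0,0],
    [0,0,-0.02],
    [0,0,-0.03],
    [0,0,0]
  ],
  "delta_rot": [
    [0,0,0],
    [0,0,0],
    [0,0,0],
    [0,0,0],
    [0,0,0],
    [0,0,0],
    [0,0,0],
    [0,0,0],
    [0,0,0],
    [0,0,0],
    [0,0,0],
    [0,0,0],
    [0,0,0],
    [0,0,0],
    [0,0,0]
  ],
  "grip": [1,1,1,1,1,1,-1,-1,-1,-1,-1,-1,-1,-1,-1],
  "squeeze": 40
}}

```text
clock: 5.88
tool_pos: [0.4765, 0.2556, 0.14]
eef_rot: [0.999, 0.044, 0.002, -0.001]
contact_force: [-0.3, 0.0, -1.0]
opening: 0.192
finger_force: 40.0
```

Request:
{"op": "play_rows", "data": {
  "translation": [
    [0,0,-0.02],
    [0,0,-0.01],
    [0.03,0.05,0],
    [0.03,0.05,0],
    [0.03,0.05,0],
    [0.02,0.056,0],
    [0,0,0],
    [0,0,0],
    [0,0,0]
  ],
  "delta_rot": [
    [0,0,0],
    [0,0,0],
    [0,0,0],
    [0,0,0],
    [0,0,0],
    [0,0,3.5],
    [0,0,3.4],
    [0,0,0],
    [0,0,0]
  ],
  "grip": [-1,-1,-1,-1,-1,-1,-1,-1,-1]
}}

```text
clock: 7.0
tool_pos: [0.6026, 0.0611, 0.1681]
eef_rot: [1.0, -0.015, -0.001, -0.0]
contact_force: [0.5, 0.5, -2.5]
opening: 0.191
finger_force: 40.0
```

```bash
python3 - <<'E'
from h import *
s=r.get_state(); tp=np.array(s["tool_pos"]); Q=R.from_quat(s["eef_rot"]).as_matrix(); print(tp.round(4),Q.round(3).tolist())
k=r.get_calibration("wrist"); im=r.snapshot("wrist")
p=(.5724,-.0133,-.032)
def tw(p,T): return np.array(T)/1e3@R.from_euler('z',p[2]).as_matrix().T+[p[0],p[1],0]
def L(T,col): cv2.polylines(im,[proj("wrist",tw(p,T)).round().astype(np.int32)],True,col,1)
L([(91,111,38),(91,-167,38),(-91,-167,38),(-91,111,38)],(0,0,255)); L([(85,105,26),(85,-105,26),(-85,-105,26),(-85,105,26)],(255,0,0))
x=proj("wrist",tp+np.array([[a,b,.0] for a in(-.05,.05) for b in (-.017,.017)])@np.diag([1,1,1])-[0,0,.090]); print(x.round())
for q in x: cv2.circle(im,tuple(int(v) for v in q.round()),3,(0,255,0),1)
cv2.imwrite("pics/w2.png",im)
E
```

```text
[0.6026 0.0611 0.1681] [[1.0, -0.03, -0.001], [-0.03, -1.0, 0.001], [-0.001, -0.001, -1.0]]
[[359. 367.]
 [294. 369.]
 [359. 180.]
 [283. 182.]]
```

View pics/w2.png

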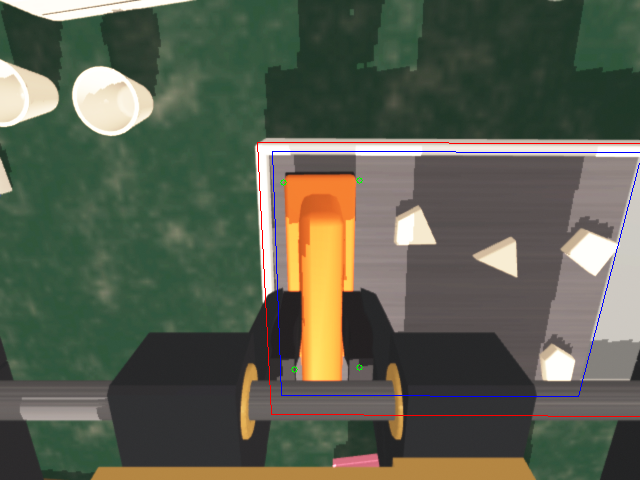

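The wrist view shows the tray outline matching its fit within 2 px and the scraper centred in its lane clear of the rims, with shards ahead at (410,230), (500,255), (590,250) and (557,365). I'll descend behind them.

Request:
{"op": "play_rows", "data": {
  "translation": [
    [-0.003,0,0.02],
    [0,0,0.02],
    [0,0,0.009],
    [0,0,0]
  ],
  "delta_rot": [
    [0,0,0],
    [0,0,0],
    [0,0,0],
    [0,0,0]
  ],
  "grip": [-1,-1,-1,-1]
}}

```text
clock: 7.55
tool_pos: [0.6044, 0.0617, 0.126]
eef_rot: [1.0, -0.015, 0.006, -0.001]
contact_force: [-4.6, 1.4, 39.3]
opening: 0.201
finger_force: 40.0
```

Request:
{"op": "play_rows", "data": {
  "translation": [
    [0,0,0.0015],
    [0,0,0],
    [0,0,0]
  ],
  "delta_rot": [
    [0,0,0],
    [0,0,0],
    [0,0,0]
  ],
  "grip": [-1,-1,-1]
}}

```text
clock: 7.92
tool_pos: [0.6044, 0.0617, 0.1259]
eef_rot: [1.0, -0.015, 0.006, -0.001]
contact_force: [-7.2, 1.0, 51.8]
opening: 0.2
finger_force: 40.0
```

Force is building at TCP z 0.126, so the sole is probably on a rim. I'll back off and look.

Request:
{"op": "play_rows", "data": {
  "translation": [
    [0,0,-0.02],
    [0,0,-0.015],
    [0,0,0],
    [0,0,0]
  ],
  "delta_rot": [
    [0,0,0],
    [0,0,0],
    [0,0,0],
    [0,0,0]
  ],
  "grip": [-1,-1,-1,-1]
}}

```text
clock: 8.43
tool_pos: [0.5997, 0.0597, 0.1522]
eef_rot: [1.0, -0.016, -0.001, 0.0]
contact_force: [1.0, 0.9, -2.6]
opening: 0.199
finger_force: 40.0
```

```bash
cat > sc.py <<'E'
from h import *
from scipy.optimize import minimize
p=(.5724,-.0133,-.032)
def tw(p,T): return np.array(T)/1e3@R.from_euler('z',p[2]).as_matrix().T+[p[0],p[1],0]
def box(x,y,z0,z1): return np.array([(i*x,j*y,k) for i in(-.5,.5) for j in(-.5,.5) for k in(z0,z1)])
s=r.get_state(); tp=np.array(s["tool_pos"]); Q=R.from_quat(s["eef_rot"]).as_matrix(); print(tp.round(4),Q.round(3).tolist(),s["contact_force"])
ims={}
for c in("top","scene","wrist"): ims[c]=r.snapshot(c)
def over(c,im,q,col):
    q0=np.array([tp[0]+q[0],tp[1]+q[1],np.arctan2(Q[1,0],Q[0,0])+q[3]])
    for B in(box(100,34,0,15),box(86,18,15,54)):
        P=tw(q0,B)+[0,0,tp[2]-q[2]]
        cv2.polylines(im,[cv2.convexHull(proj(c,P).round().astype(np.int32))],True,col,1)
# orange mask fit in wrist+scene+top; visible only -> weight: mask must lie in model
W={c:cv2.inRange(cv2.cvtColor(i,cv2.COLOR_BGR2HSV),(3,130,60),(22,255,255))>0 for c,i in ims.items()}
def cost(q):
    J=0; q0=np.array([tp[0]+q[0],tp[1]+q[1],np.arctan2(Q[1,0],Q[0,0])+q[3]])
    for c,M in W.items():
        o=np.zeros(M.shape,np.uint8)
        for B in(box(100,34,4,15),box(86,18,15,54)):
            cv2.fillConvexPoly(o,cv2.convexHull((proj(c,tw(q0,B)+[0,0,tp[2]-q[2]])*16).round().astype(np.int32)),1,shift=4)
        g=cv2.dilate(o,np.ones((41,41)))>0; M=M&g; o=o>0
        J+=1-(M&o).sum()/(M|o).sum()
    return J
x0=np.array([0,0,.09,0]); b=min((minimize(cost,x0+[dx,0,0,0],method="Nelder-Mead",options=dict(initial_simplex=x0+[dx,0,0,0]+np.vstack([np.zeros(4),np.diag([.006,.006,.006,.05])]))) for dx in(-.008,0,.008)),key=lambda b:b.fun)
print("scraper rel tcp dx,dy,zdown,yaw",b.x.round(4),b.fun)
C=R.from_euler('z',p[2]).as_matrix(); print("tray frame centre",((np.array([tp[0]+b.x[0]-p[0],tp[1]+b.x[1]-p[1],0])@C)*1e3).round(1),"underside",round(tp[2]-b.x[2],4))
for c in("scene","wrist"): over(c,ims[c],b.x,(255,0,0))
a=cv2.resize(ims["scene"][180:330,230:430],(400,300)); d=cv2.resize(ims["wrist"][100:480,200:640],(400,300))
import sys; cv2.imwrite(sys.argv[1],np.hstack([a,d]))
E
python3 sc.py pics/c2.png
```

```text
[0.5997 0.0597 0.1522] [[0.999, -0.032, -0.002], [-0.032, -0.999, -0.0], [-0.002, 0.0, -1.0]] [ 1.03991721  0.94862474 -2.62572864]
scraper rel tcp dx,dy,zdown,yaw [-0.0048  0.0007  0.1003  0.0055] 1.6616191557225841
tray frame centre [20.1 74.4  0. ] underside 0.0519
```

View pics/c2.png

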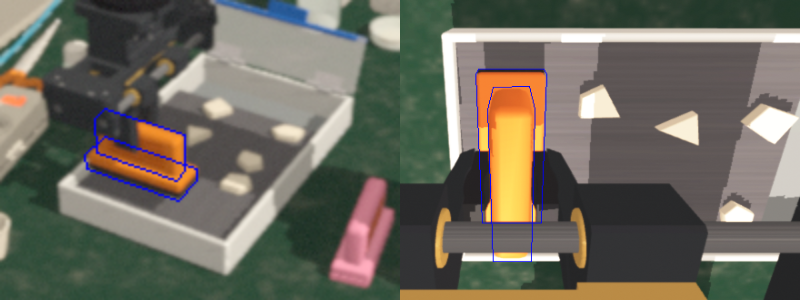

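The fit without tilt looks off. The block may have pitched in the pads, so I'll refit with pitch as a free parameter.

```bash
cat > sc2.py <<'E'
import sys
from h import *
from scipy.optimize import minimize
p=(.5724,-.0133,-.032)
def box(x,y,z0,z1): return np.array([(i*x,j*y,k) for i in(-.5,.5) for j in(-.5,.5) for k in(z0,z1)])/1e3
s=r.get_state(); tp=np.array(s["tool_pos"]); Q=R.from_quat(s["eef_rot"]).as_matrix()
# scraper frame in tool frame: x->x, y->-y, z->-z ; q: dx,dy,down,yaw,pitch about pinch axis
def P(q,B):
    g=tp+Q@[0,0,.045]
    M=Q@np.diag([1,-1,-1])@R.from_euler('zy',[q[3],q[4]]).as_matrix()
    return (B+[q[0],q[1],-(q[2]-.045)])@M.T+g
ims={c:r.snapshot(c) for c in("top","scene","wrist")}
W={c:cv2.inRange(cv2.cvtColor(i,cv2.COLOR_BGR2HSV),(3,130,60),(22,255,255))>0 for c,i in ims.items()}
def draw(c,q,o):
    for B in(box(100,34,4,15),box(86,18,15,54)): cv2.fillConvexPoly(o,cv2.convexHull((proj(c,P(q,B))*16).round().astype(np.int32)),1,shift=4)
def cost(q):
    J=0
    for c,M in W.items():
        o=np.zeros(M.shape,np.uint8); draw(c,q,o)
        M=M&(cv2.dilate(o,np.ones((41,41)))>0); o=o>0
        J+=(o.sum()+M.sum()-2*(M&o).sum())/M.sum()
    return J
best=None
for dx in(-.006,.004):
  for t in(-.15,0,.15):
    x0=np.array([dx,0,.093,0,t]); b=minimize(cost,x0,method="Nelder-Mead",options=dict(maxiter=250,initial_simplex=x0+np.vstack([np.zeros(5),np.diag([.006,.006,.006,.05,.08])])))
    print(b.x.round(4),round(b.fun,3))
    if best is None or b.fun<best.fun: best=b
q=best.x
C=R.from_euler('z',p[2]).as_matrix(); D=np.array([(0,0,0),(-50,0,0),(50,0,0)])/1e3
print("tray frame centre,-x end,+x end mm\n",((P(q,D)-[p[0],p[1],0])@C*1e3).round(1))
for c in W:
    o=np.zeros(W[c].shape,np.uint8); draw(c,q,o); cn,_=cv2.findContours(o,0,1); cv2.drawContours(ims[c],cn,-1,(255,0,0),1)
a=cv2.resize(ims["scene"][200:320,240:340],(375,450),interpolation=3); d=cv2.resize(ims["wrist"][100:480,200:560],(425,450))
cv2.imwrite(sys.argv[1],np.hstack([a,d]))
E
python3 sc2.py pics/c3.png
```

```text
sc2.py:21: RuntimeWarning: divide by zero encountered in scalar divide
  J+=(o.sum()+M.sum()-2*(M&o).sum())/M.sum()
  np.max(np.abs(fsim[0] - fsim[1:])) <= fatol):
Traceback (most recent call last):
  File "sc2.py", line 26, in <module>
    x0=np.array([dx,0,.093,0,t]); b=minimize(cost,x0,method="Nelder-Mead",options=dict(maxiter=250,initial_simplex=x0+np.vstack([np.zeros(5),np.diag([.006,.006,.006,.05,.08])])))
                                    ~~~~~~~~^^^^^^^^^^^^^^^^^^^^^^^^^^^^^^^^^^^^^^^^^^^^^^^^^^^^^^^^^^^^^^^^^^^^^^^^^^^^^^^^^^^^^^^^^^^^^^^^^^^^^^^^^^^^^^^^^^^^^^^^^^^^^^^^^^^^^^
  File "sc2.py", line 19, in cost
    o=np.zeros(M.shape,np.uint8); draw(c,q,o)
                                  ~~~~^^^^^^^
  File "sc2.py", line 15, in draw
    for B in(box(100,34,4,15),box(86,18,15,54)): cv2.fillConvexPoly(o,cv2.convexHull((proj(c,P(q,B))*16).round().astype(np.int32)),1,shift=4)
                                                                                      ~~~~^^^^^^^^^^
  File "h.py", line 5, in proj
    k=r.get_calibration(c); K=np.array(k["intrinsics"]);Rm=R.from_quat(k["rotation"]).as_matrix();e=np.array(k["eye"])
ValueError: time passes only in moves, steps and waits
```

```bash
sed -i 's/k=r.get_calibration(c);/k=cal(c);/' h.py; sed -i '3a import functools\ncal=functools.cache(lambda c:r.get_calibration(c))' h.py
sed -i 's/("top","scene","wrist")/("scene","wrist")/; s/^def draw/NB={c:i.max(2)>65 for c,i in ims.items()}\ndef draw/; s/; o=o>0$/; o=(o>0)\&NB[c]/; s#/M.sum()$#/max(M.sum(),200)#' sc2.py; python3 sc2.py pics/c3.png
```

```text
[-0.0039 -0.      0.102   0.0278  0.0136] 0.473
[-0.0056  0.0008  0.0997 -0.0052 -0.04  ] 0.495
[-0.0029  0.0008  0.101   0.003   0.0107] 0.462
[-0.0061 -0.      0.1008  0.0494 -0.0551] 0.502
[-0.0023  0.0009  0.1012  0.0029  0.0339] 0.462
[-0.0016  0.0008  0.1021  0.0191  0.0595] 0.465
tray frame centre,-x end,+x end mm
 [[ 21.7  74.6  51.7]
 [-28.3  74.4  52.3]
 [ 71.7  74.7  51.1]]
```

View pics/c3.png

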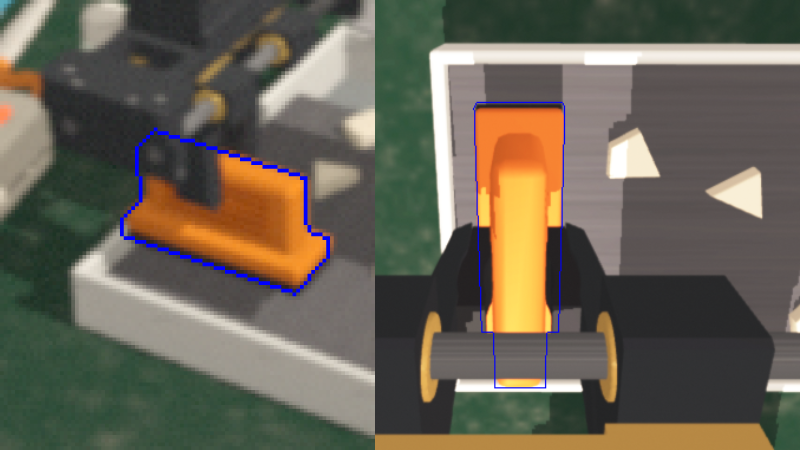

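The fit is clean: no pitch, with the underside 101 mm below the TCP. So the earlier contact was the plate itself, and the block is now held near the rib top at tray x ≈ 22, clear of the rims. I'll squeeze harder, descend to skim height and wipe lane A.

Request:
{"op": "play_rows", "data": {
  "translation": [
    [0,0,0.012],
    [0,0,0.008],
    [0,0,0.003],
    [0,0,0]
  ],
  "delta_rot": [
    [0,0,0],
    [0,0,0],
    [0,0,0],
    [0,0,0]
  ],
  "grip": [-1,-1,-1,-1],
  "squeeze": 58
}}

```text
clock: 9.32
tool_pos: [0.6001, 0.0596, 0.1298]
eef_rot: [1.0, -0.016, -0.0, 0.0]
contact_force: [0.0, 0.4, -0.9]
opening: 0.201
finger_force: 58.0
```

Request:
{"op": "play_rows", "data": {
  "translation": [
    [0,0.006,0.0015],
    [0,0.012,0],
    [0,0.014,0],
    [0,0.014,0],
    [0,0.014,0],
    [0,0.014,0],
    [0,0.014,0]
  ],
  "delta_rot": [
    [0,0,0],
    [0,0,0],
    [0,0,0],
    [0,0,0],
    [0,0,0],
    [0,0,0],
    [0,0,0]
  ],
  "grip": [-1,-1,-1,-1,-1,-1,-1]
}}

```text
clock: 10.2
tool_pos: [0.5973, -0.0293, 0.1287]
eef_rot: [1.0, -0.016, 0.0, 0.0]
contact_force: [-0.5, 1.3, -2.9]
opening: 0.199
finger_force: 58.0
```

Request:
{"op": "play_rows", "data": {
  "translation": [
    [0,0.013,0],
    [0,0.013,0],
    [0,0.013,0],
    [0,0.013,0],
    [0,0.013,0],
    [0,0.013,0],
    [0,0.003,0],
    [0,0,0]
  ],
  "delta_rot": [
    [0,0,0],
    [0,0,0],
    [0,0,0],
    [0,0,0],
    [0,0,0],
    [0,0,0],
    [0,0,0],
    [0,0,0]
  ],
  "grip": [-1,-1,-1,-1,-1,-1,-1,-1]
}}

```text
clock: 11.2
tool_pos: [0.5947, -0.1092, 0.1287]
eef_rot: [1.0, -0.016, 0.0, -0.0]
contact_force: [-0.4, -0.4, -1.9]
opening: 0.198
finger_force: 58.0
```

```bash
cat > see.py <<'E'
import sys
from h import *
s=r.get_state(); print(s["tool_pos"].round(4),s["contact_force"].round(1))
p=(.5724,-.0133,-.032); C=R.from_euler('z',p[2]).as_matrix()
print("tcp tray",((s["tool_pos"]-[p[0],p[1],0])@C*1e3).round(1))
for c in sys.argv[2:]:
    im=r.snapshot(c)
    if c!="wrist": a=im[170:330,230:440] if c=="scene" else im[180:290,250:420]
    else: a=im
    cv2.imwrite(f"{sys.argv[1]}_{c}.png",cv2.resize(a,(400,300),interpolation=3))
    for d in r.look_for(c,"shard_1"):print(c,round(d["confidence"],2),((np.array(d["point"])-[p[0],p[1],0])@C*1e3).round())
cv2.imwrite(sys.argv[1]+".png",np.hstack([cv2.imread(f"{sys.argv[1]}_{c}.png") for c in sys.argv[2:]]))
E
python3 see.py pics/d1 scene wrist
```

```text
[ 0.5947 -0.1092  0.1287] [-0.4 -0.4 -1.9]
tcp tray [ 25.4 -95.2 128.7]
scene 0.68 [-54. -79.  33.]
scene 0.45 [-44. -16.  32.]
scene 0.4 [-54.  25.  31.]
wrist 0.81 [  63. -124.   17.]
wrist 0.78 [  22. -113.   14.]
wrist 0.71 [  27. -138.   13.]
wrist 0.62 [-63. -81.  33.]
```

View pics/d1.png

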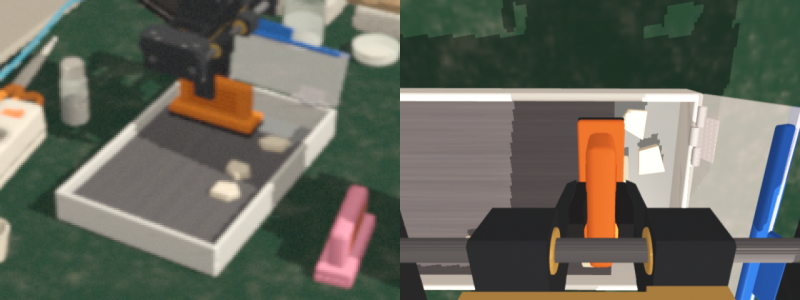

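Lane A's shards have dropped: two are visible in the trough at (630,125) and (650,155), and the third is reported at its near edge. I'll lift, go back and take lane B.

Request:
{"op": "play_rows", "data": {
  "translation": [
    [0,0,-0.015],
    [0,0,-0.02],
    [-0.01,-0.042,0],
    [-0.015,-0.042,0],
    [-0.016,-0.042,0],
    [-0.01,-0.042,0],
    [0,0,0],
    [0,0,0.015],
    [0,0,0.015],
    [0,0,0.005],
    [0,0,0]
  ],
  "delta_rot": [
    [0,0,0],
    [0,0,0],
    [0,0,0],
    [0,0,0],
    [0,0,0],
    [0,0,0],
    [0,0,0],
    [0,0,0],
    [0,0,0],
    [0,0,0],
    [0,0,0]
  ],
  "grip": [-1,-1,-1,-1,-1,-1,-1,-1,-1,-1,-1]
}}

```text
clock: 12.78
tool_pos: [0.549, 0.0596, 0.1279]
eef_rot: [1.0, -0.017, -0.001, 0.0]
contact_force: [-0.9, -0.5, -1.4]
opening: 0.202
finger_force: 58.0
```

```bash
python3 see.py pics/d2 wrist
```

```text
[0.549  0.0596 0.1279] [-0.9 -0.5 -1.4]
tcp tray [-25.7  72.1 127.9]
wrist 0.78 [-43. -17.  33.]
wrist 0.77 [-44.  20.  31.]
wrist 0.7 [-52. -79.  28.]
```

Request:
{"op": "play_rows", "data": {
  "translation": [
    [0,0.008,-0.0005],
    [0,0.012,0],
    [0,0.014,0],
    [0,0.014,0],
    [0,0.014,0],
    [0,0.014,0],
    [0,0.014,0],
    [0,0.014,0],
    [0,0.013,0],
    [0,0.013,0],
    [0,0.013,0],
    [0,0.013,0],
    [0,0.013,0],
    [0,0.005,0],
    [0,0,0]
  ],
  "delta_rot": [
    [0,0,0],
    [0,0,0],
    [0,0,0],
    [0,0,0],
    [0,0,0],
    [0,0,0],
    [0,0,0],
    [0,0,0],
    [0,0,0],
    [0,0,0],
    [0,0,0],
    [0,0,0],
    [0,0,0],
    [0,0,0],
    [0,0,0]
  ],
  "grip": [-1,-1,-1,-1,-1,-1,-1,-1,-1,-1,-1,-1,-1,-1,-1]
}}

```text
clock: 14.75
tool_pos: [0.5449, -0.1141, 0.1303]
eef_rot: [1.0, -0.017, 0.002, -0.0]
contact_force: [0.8, 1.9, 4.5]
opening: 0.198
finger_force: 58.0
```

```bash
python3 see.py pics/d3 wrist
```

```text
[ 0.5449 -0.1141  0.1303] [0.8 1.9 4.5]
tcp tray [ -24.2 -101.6  130.3]
wrist 0.86 [ -24. -119.   28.]
wrist 0.69 [  26. -139.   13.]
wrist 0.64 [  63. -125.   16.]
wrist 0.54 [ -40. -136.    9.]
```

The tool has been lifted about 2 mm, so a shard may be leaning at the edge. I'll lift, back off and inspect.

Request:
{"op": "play_rows", "data": {
  "translation": [
    [0,0,-0.015],
    [0,0,-0.025],
    [0,-0.04,-0.02],
    [0,-0.04,-0.02],
    [0,-0.04,0],
    [0,0,0],
    [0,0,0]
  ],
  "delta_rot": [
    [0,0,0],
    [0,0,0],
    [0,0,0],
    [0,0,0],
    [0,0,0],
    [0,0,0],
    [0,0,0]
  ],
  "grip": [-1,-1,-1,-1,-1,-1,-1]
}}

```text
clock: 15.72
tool_pos: [0.547, 0.0054, 0.2094]
eef_rot: [1.0, -0.017, -0.0, 0.001]
contact_force: [-0.4, -0.3, -1.0]
opening: 0.197
finger_force: 58.0
```

```bash
python3 see.py pics/d4 scene top wrist; python3 - <<'E'
import cv2,numpy as np
a=cv2.imread('pics/d4_scene.png');b=cv2.imread('pics/d4_top.png');c=cv2.imread('pics/d4_wrist.png')
cv2.imwrite('pics/d4v.png',np.vstack([np.hstack([a,b]),np.hstack([c,c*0])]))
E
```

```text
[0.547  0.0054 0.2094] [-0.4 -0.3 -1. ]
tcp tray [-26.   17.9 209.4]
scene 0.42 [ -51. -135.   14.]
top 0.62 [  29. -139.   15.]
top 0.6 [  11. -111.   13.]
top 0.57 [ -56. -130.   14.]
top 0.49 [ -49. -115.   22.]
wrist 0.91 [  64. -123.   16.]
wrist 0.91 [  20. -113.   14.]
wrist 0.86 [ -48. -111.   22.]
wrist 0.83 [ -23. -111.   18.]
wrist 0.81 [ -52. -131.   12.]
wrist 0.79 [  30. -140.   16.]
```

View pics/d4v.png

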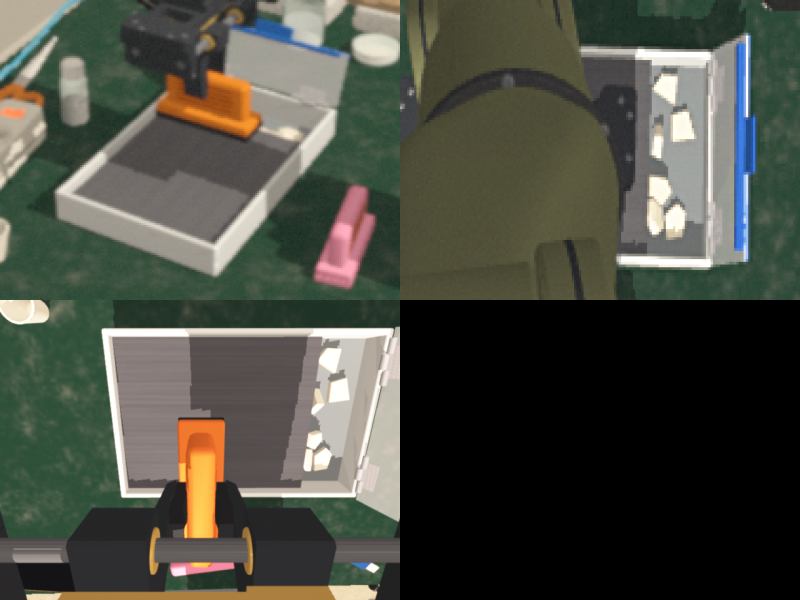

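All six shards lie in the trough (top crop, around (655,80) to (680,220)) and the plate is clear. The scraper goes back on the bench now.

Request:
{"op": "play_rows", "data": {
  "translation": [
    [-0.015,-0.05,0],
    [-0.015,-0.05,0],
    [-0.015,-0.05,0],
    [-0.017,-0.05,0],
    [-0.017,-0.048,0.01],
    [0,0,0.03],
    [0,0,0.03],
    [0,0,0.02],
    [0,0,0.01],
    [0,0,0.004],
    [0,0,0]
  ],
  "delta_rot": [
    [0,0,0],
    [0,0,0],
    [0,0,0],
    [0,0,0],
    [0,0,0],
    [0,0,0],
    [0,0,0],
    [0,0,0],
    [0,0,0],
    [0,0,0],
    [0,0,0]
  ],
  "grip": [-1,-1,-1,-1,-1,-1,-1,-1,-1,-1,-1]
}}

```text
clock: 17.4
tool_pos: [0.477, 0.2568, 0.1055]
eef_rot: [1.0, -0.017, 0.0, -0.0]
contact_force: [-0.4, -0.4, -1.5]
opening: 0.201
finger_force: 58.0
```

Request:
{"op": "play_rows", "data": {
  "translation": [
    [0,0,0.002],
    [0,0,0.0015],
    [0,0,0]
  ],
  "delta_rot": [
    [0,0,0],
    [0,0,0],
    [0,0,0]
  ],
  "grip": [-1,-1,-1]
}}

```text
clock: 17.77
tool_pos: [0.4767, 0.2569, 0.1018]
eef_rot: [1.0, -0.016, 0.0, -0.0]
contact_force: [0.5, 0.6, -1.9]
opening: 0.197
finger_force: 58.0
```

Request:
{"op": "play_rows", "data": {
  "translation": [
    [0,0,0.001],
    [0,0,0.001],
    [0,0,0]
  ],
  "delta_rot": [
    [0,0,0],
    [0,0,0],
    [0,0,0]
  ],
  "grip": [-1,-1,-1]
}}

```text
clock: 18.15
tool_pos: [0.4765, 0.2569, 0.1003]
eef_rot: [1.0, -0.016, 0.0, -0.0]
contact_force: [-1.5, -0.4, 4.4]
opening: 0.199
finger_force: 58.0
```

Touchdown: +4 N. I'll release and rise, then travel to the outer side of the cover.

Request:
{"op": "play_rows", "data": {
  "translation": [
    [0,0,0],
    [0,0,0],
    [0,0,0],
    [0,0,0],
    [0,0,-0.01],
    [0,0,-0.03],
    [0,0,-0.05],
    [0,0,-0.05],
    [0,0,-0.03],
    [0,0,0],
    [0,0,0]
  ],
  "delta_rot": [
    [0,0,0],
    [0,0,0],
    [0,0,0],
    [0,0,0],
    [0,0,0],
    [0,0,0],
    [0,0,0],
    [0,0,0],
    [0,0,0],
    [0,0,0],
    [0,0,0]
  ],
  "grip": [1,1,1,1,1,1,1,1,1,1,1]
}}

```text
clock: 19.52
tool_pos: [0.4761, 0.2565, 0.2692]
eef_rot: [1.0, -0.016, -0.001, 0.0]
contact_force: [-0.1, 0.0, -0.1]
opening: 1.002
finger_force: 0.0
```

```bash
python3 - <<'E'
from h import *
p=(.5724,-.0133,-.032); C=R.from_euler('z',p[2]).as_matrix()
s=r.get_state(); print(s["tool_pos"],s["opening"])
for c in("top","scene","wrist"):
    im=r.snapshot(c); cv2.imwrite(f"pics/e1_{c}.png",im); print(c,[(round(d["confidence"],2),np.round(d["point"],3)) for d in r.look_for(c,"scraper")])
    if c!="wrist": print("edge tray mm",[(round(d["confidence"],2),((np.array(d["point"])-[p[0],p[1],0])@C*1e3).round()) for d in r.look_for(c,"cover_edge")])
# cover angle from blue bar: predict mean bar pixel by angle
h=cv2.cvtColor(cv2.imread("pics/e1_top.png"),cv2.COLOR_BGR2HSV); m=cv2.inRange(h,(100,120,60),(125,255,255))>0; q=np.zeros_like(m); q[185:285,370:415]=1
uv=np.argwhere(m&q)[:,::-1]; print("bar px u",uv[:,0].min(),uv[:,0].mean(),uv[:,0].max())
for th in(1.7,1.8,1.9,2.0,2.1): print(th,proj("top",np.array([(0,-164+a*np.cos(th),40+a*np.sin(th)) for a in(54,63,76)])/1e3@C.T+[p[0],p[1],0])[:,0].round(1))
E
```

```text
[0.47608376 0.25653697 0.26922814] 1.0018187170842359
top [(0.86, array([0.392, 0.007, 0.011])), (0.68, array([0.434, 0.248, 0.019])), (0.26, array([ 0.573, -0.051,  0.028]))]
edge tray mm [(0.95, array([  -5., -176.,   76.]))]
scene [(0.73, array([0.466, 0.266, 0.023])), (0.63, array([ 0.542, -0.057,  0.022])), (0.62, array([0.386, 0.036, 0.025]))]
edge tray mm [(0.65, array([ -25., -179.,   75.]))]
wrist [(0.8, array([0.399, 0.019, 0.024])), (0.79, array([0.48 , 0.253, 0.051]))]
bar px u 392 395.34708737864077 401
1.7 [388.4 389.6 391.3]
1.8 [390.8 392.4 394.7]
1.9 [393.1 395.1 398. ]
2.0 [395.3 397.6 401.1]
2.1 [397.3 400.  404. ]
```

The scraper stands released at its place (rib top 51 mm), and the cover sits at about 2.0 rad. I'll go to its outer side with the fingers shut.

Request:
{"op": "play_rows", "data": {
  "translation": [
    [0.01,0.047,0],
    [0.01,0.047,0],
    [0.01,0.047,0],
    [0.01,0.047,0],
    [0.01,0.047,0],
    [0.01,0.047,0],
    [0.01,0.047,0],
    [0.01,0.047,0],
    [0.01,0.047,0],
    [0.01,0.047,0],
    [0.005,0.042,0],
    [0,0,0],
    [0,0,0.04],
    [0,0,0.045],
    [0,0,0.035],
    [0,0,0],
    [0,0,0]
  ],
  "delta_rot": [
    [0,0,0],
    [0,0,0],
    [0,0,0],
    [0,0,0],
    [0,0,0],
    [0,0,0],
    [0,0,0],
    [0,0,0],
    [0,0,0],
    [0,0,0],
    [0,0,0],
    [0,0,0],
    [0,0,0],
    [0,0,0],
    [0,0,0],
    [0,0,0],
    [0,0,0]
  ],
  "grip": [-1,-1,-1,-1,-1,-1,-1,-1,-1,-1,-1,-1,-1,-1,-1,-1,-1],
  "squeeze": 10
}}

```text
clock: 22.05
tool_pos: [0.5657, -0.2579, 0.1509]
eef_rot: [1.0, -0.016, 0.001, 0.0]
contact_force: [0.6, -0.5, -0.2]
opening: 0.002
finger_force: 0.0
```

Request:
{"op": "play_rows", "data": {
  "translation": [
    [0,-0.015,0],
    [0,-0.015,0],
    [0,-0.015,0],
    [0,-0.015,0],
    [0,-0.013,0],
    [0,-0.013,0.002],
    [0,-0.011,0.008],
    [0,-0.008,0.01],
    [0,-0.004,0.01],
    [0,0,0.008],
    [0,0,0]
  ],
  "delta_rot": [
    [0,0,0],
    [0,0,0],
    [0,0,0],
    [0,0,0],
    [0,0,0],
    [0,0,0],
    [0,0,0],
    [0,0,0],
    [0,0,0],
    [0,0,0],
    [0,0,0]
  ],
  "grip": [-1,-1,-1,-1,-1,-1,-1,-1,-1,-1,-1]
}}

```text
clock: 23.42
tool_pos: [0.5677, -0.1499, 0.1108]
eef_rot: [1.0, -0.017, -0.001, 0.0]
contact_force: [0.6, 0.3, 0.1]
opening: 0.008
finger_force: 0.0
```

Request:
{"op": "play_rows", "data": {
  "translation": [
    [0,0,0.003],
    [0,0,0.003],
    [0,0,0.001],
    [0,0,0]
  ],
  "delta_rot": [
    [0,0,0],
    [0,0,0],
    [0,0,0],
    [0,0,0]
  ],
  "grip": [-1,-1,-1,-1]
}}

```text
clock: 23.92
tool_pos: [0.5685, -0.1498, 0.1064]
eef_rot: [1.0, -0.017, 0.0, 0.0]
contact_force: [-3.3, 0.7, 13.4]
opening: 0.004
finger_force: 6.5
```

It's pressed with 13 N at tip height 42 mm, which is the shut cover's top. I'll rise and verify.

Request:
{"op": "play_rows", "data": {
  "translation": [
    [0,0,0],
    [0,0,-0.02],
    [0,0,-0.05],
    [0,0,-0.05],
    [0,0.05,-0.02],
    [0,0.05,0],
    [0,0.05,0],
    [0,0.05,0],
    [0,0.05,0],
    [0,0,0]
  ],
  "delta_rot": [
    [0,0,0],
    [0,0,0],
    [0,0,0],
    [0,0,0],
    [0,0,0],
    [0,0,0],
    [0,0,0],
    [0,0,0],
    [0,0,0],
    [0,0,0]
  ],
  "grip": [-1,-1,-1,-1,-1,-1,-1,-1,-1,-1]
}}

```text
clock: 25.18
tool_pos: [0.5577, -0.4055, 0.2454]
eef_rot: [1.0, -0.02, -0.0, 0.003]
contact_force: [-2.0, -0.4, -0.3]
opening: 0.006
finger_force: 0.0
```

```bash
python3 - <<'E'
from h import *
p=(.5724,-.0133,-.032); C=R.from_euler('z',p[2]).as_matrix()
for c in("top","scene"):
    im=r.snapshot(c); cv2.imwrite(f"pics/f_{c}.png",im)
    print(c,[(round(d["confidence"],2),((np.array(d["point"])-[p[0],p[1],0])@C*1e3).round()) for d in r.look_for(c,"cover_edge")+r.look_for(c,"shard_1")])
    h=cv2.cvtColor(im,cv2.COLOR_BGR2HSV); m=cv2.inRange(h,(100,120,60),(125,255,255))>0; 
    for z in(.040,.046): # is the bar at radius 54..63?
        w=(ray(c,np.argwhere(m)[:,::-1],z)-[p[0],p[1],0])@C*1e3; w=w[(abs(w[:,0])<100)&(w[:,1]>-170)&(w[:,1]<-60)]; print(z,len(w),w[:,1].min().round(),np.median(w[:,1]).round(),w[:,1].max().round())
a=cv2.imread("pics/f_scene.png")[150:420,180:450];b=cv2.imread("pics/f_top.png")[150:330,150:420]
cv2.imwrite("pics/f.png",np.hstack([cv2.resize(a,(400,400)),cv2.resize(b,(400,400))]))
E
```

```text
top [(0.83, array([   1., -133.,   43.])), (0.38, array([114., 191.,  19.]))]
0.04 280 -106.0 -102.0 -89.0
0.046 280 -105.0 -101.0 -88.0
scene [(0.97, array([  -5., -125.,   37.]))]
0.04 240 -108.0 -99.0 -90.0
0.046 240 -100.0 -91.0 -82.0
```

View pics/f.png

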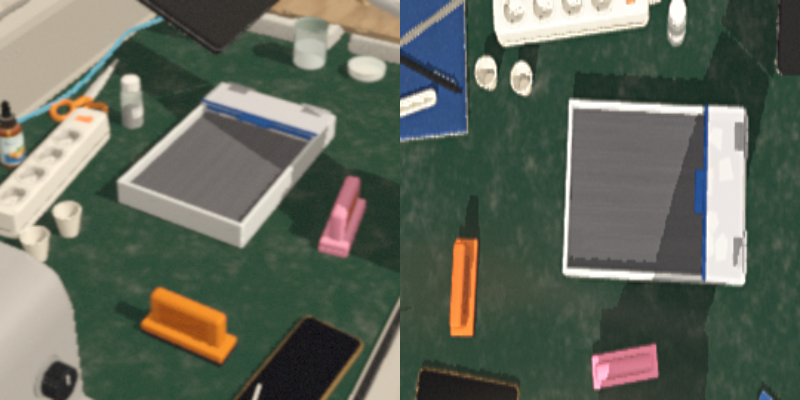

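The cover lies level, with the bar at about 38–40 mm from two views. The scraper stands upright on the bench, the plate is clear and the bystanders look undisturbed. I'll hand in.

```bash
python3 -c "
from plant import r
print(r.finish_job())"
```

```text
the job is handed in; nothing more can be done
None
```

I handed the job in at about 25 s: all six shards are in the trough with the cover shut, and the scraper stands released and upright on the bench; the hand-in call returned no verdict.

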